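# Make up the wet and dry corrosion-coupon kits

### The arm

A 7-joint arm with a two-finger parallel gripper is mounted at the origin on a cart in front of the work surface, level with it; the furniture and walls round the work are solid. World frame = base frame: x ahead of the robot, y to its left, z up, the work surface at z = 0. Lengths are in m, angles in rad, forces in N, time in s.
With the tool pointing down it reaches from about 0.4 to 0.925 m from the base axis. Payload 4.1 kg.
Tool frame: the origin (TCP) lies at the centre of the arm's flange, where the gripper is bolted on; the fingertips stand 173 mm ahead of it and the grasp point (between the pads) lies 155 mm ahead of it; z points along the fingers, y is the line along which they close (so a half turn about z gives the same grasp; the last joint's range is limited). The gripper opens to 85 mm and grips with 20 to 120 N. Pads are 22 mm wide; open, the fingers measure 114 mm over their backs; the gripper's body (76 mm by 85 mm) begins 54 mm behind the grasp point. The pads swing forward as they close: fully open they stand 13 mm farther back than shut.
Start: joints at [-1.38, 0.398, 0.045, 1.537, -0.019, 1.207, -0.051], TCP at [0.186, 0.623, 0.405] pointing down, gripper open.
Joint ranges: [-2.82, 2.82], [-0.49, 2.23], [-1.37, 1.46], [0, 2.46], [-1.36, 4.5], [0.23, 2], [-2.94, 2.94]. Speed limits (rad/s): [2.57, 2.57, 3.14, 3.14, 3.14, 3.14, 3.14].

### API

Orientations are given as a unit quaternion [w, x, y, z].
In Python, from station import ctrl, camrig gives the robot as it stands (ctrl), with the cameras (camrig). Calls block until the motion is done:
- ctrl.move_pose(position, orientation): joint-space move of the TCP to a pose.
- ctrl.move_l(position, attitude=None, velocity=0.15, stop_force=None): straight line of the TCP; attitude=None keeps the orientation; velocity is the mean speed in m/s. With stop_force (N) it stops when the force on the tool has changed by that much, and returns True; else False.
- ctrl.movej(angles): joint-space move.
- ctrl.ungrasp() and ctrl.clamp(): open the fingers fully, or close them until they stop; the grip force is fixed at half the most.
- ctrl.wait(seconds).
- ctrl.solve_ik(position, orientation): joint angles nearest the present ones, or None.
- ctrl.read_state(): the state.
- camrig.camera(name): name is "scene" or "top" or "wrist"; returns the picture (384x512x3 uint8, red, green, blue); there is no depth.
- camrig.calibration(name): a dict with "fx", "fy", "cx", "cy" (pixels), "k1" (the pictures are not rectified: a ray, as slopes to the right and down, at radius r is drawn at 1 + k1 r^2 times it, then the intrinsics apply), "camera_from_world" (4x4, takes a point from world to camera coordinates). Camera axes: x right, y down, z forward; pixel columns grow to the right and rows downward; lengths in m; the calibration is good to about 2 mm. A picture is of the moment at which its call begins: read the wrist's pose just before it. calibration takes no time and is no camera call; for the wrist camera it gives the pose at the moment of the call.
A pose or a line that the arm cannot do raises ctrl.PlanningError and nothing moves.
- ctrl.sign_off(): hands the job in; it is judged then, once.
The state is a dict: "time": time; "joint_positions": joint angles; "joint_velocities": joint speeds; "tau": joint torques, N m; "ee_pos": TCP position; "tool_rot": TCP orientation; "contact_force": force on the tool from outside, world axes, zero at the start; "wrist_torque": the same for the moment, N m; "finger_gap": finger opening in m; "grasp_force": force on a finger pad.
Only numpy, scipy, OpenCV 4.12 (cv2) and the standard library are available. Lean on these libraries where they do the work, as an engineer would, in place of code of your own. Each camera call takes 0.05 s, during which the arm holds its last target. There are 200 camera calls.

### The job

Make up the two corrosion-test kits. Wet kit, in the blue tray: lay the two white spacer bars side by side across the tray, each down in its own pair of notches, then lay the brass coupon lengthwise of the tray, centred on both bars, so that it rests clear of the moist plate. Dry kit, in the light grey tray: stand the closed dish of drying agent in the ring, then lay the aluminium coupon centrally over it from shoulder to shoulder; the copper coupon, the beaker and the tape stay where they are.

Things in the scene. Friction and masses are not known exactly. Their poses are not given: they have to be found in the camera images.
- wet_tray: blue tray, 124 (x) by 144 mm (y), fixed. Origin: centre of underside, z up. Pale beige porous plate on its floor, top at z=8 mm. Side walls (|x| 48 to 62) are 20 mm high; notches at y=-32 and +32 mm in both, floor z=14 mm, 14 mm wide, sloping out to 26 at the top: a bar in them lies along x, underside z=14, top 24. End walls 12 mm high. The brass coupon lies on the bars, length along y.
- dry_tray: light grey tray, 136 (x) by 144 mm (y), fixed. Origin: centre of underside, z up. Floor top z=4 mm; black ring at the centre, inside 80 mm across, top z=6. Shoulders (|x| 42 to 68, |y| under 50) bear at z=26 mm, with 4 mm stop lips at |x| 64 to 68: the coupon lies between these, length along x. Ends in y open but for an 8 mm rim: fingers closing along y can set down the dish.
- brass_coupon: yellow brass coupon, a flat plate 110 x 45 x 6 mm with an 8 mm hang hole 45 mm from its centre towards one end. Origin: centre of its underside; x along the 110 mm length, y along the 45 mm width, z up. At the start it lies flat on the worktop. 225 g. It belongs in the wet kit.
- aluminium_coupon: silver-grey aluminium coupon, a flat plate 110 x 45 x 6 mm with an 8 mm hang hole 45 mm from its centre towards one end. Origin: centre of its underside; x along the 110 mm length, y along the 45 mm width, z up. At the start it lies flat on the worktop. 75 g. It belongs in the dry kit.
- copper_coupon: reddish copper coupon, a flat plate 110 x 45 x 6 mm with an 8 mm hang hole 45 mm from its centre towards one end. Origin: centre of its underside; x along the 110 mm length, y along the 45 mm width, z up. At the start it lies flat on the worktop. 230 g. Not wanted today: it stays where it lies.
- bar_1: white square spacer bar, 124 x 10 x 10 mm, 30 g, lying flat on the worktop at the start; the two bars are alike and interchangeable. Origin: centre of its underside; x along its length.
- bar_2: white square spacer bar, 124 x 10 x 10 mm, 30 g, lying flat on the worktop at the start; the two bars are alike and interchangeable. Origin: centre of its underside; x along its length.
- dish: closed round petri dish, clear with a pale cream filling, 64 mm across, 16 mm high, 40 g, lid fixed on; the lid part, 64 mm wide, reaches from 3 to 16 mm above its underside. Origin: centre of its underside; z up. On the worktop at the start.
- beaker: small clear glass beaker with a pale filling, 56 x 62 mm, 72 mm high; a bystander. Origin: centre of its underside. Behind it and the trays stand a hotplate (over 100 mm high), a balance and a centrifuge, from about x = 0.58 m back where y is below 0.18 m: carry things high or near past them.
- label_tape: roll of tan tape lying flat, 96 mm across, 25 mm high; a bystander. Origin: centre of its underside.

How it is judged:
By the outcome, as a careful person would: the job done as asked, in the order asked, and still so for the second after the job is handed in, with the robot touching nothing.
It also fails if it takes over 128 s, if anything falls off the work surface, if the arm or the gripper's body presses on something with over 40 N, if the wrist force passes 120 N, or if a joint passes its speed limit or range.

## Working session

There is one attempt and no reset: what is moved stays moved. The work goes in short steps, each a Python script; the robot and the scene stay as the last script left them, time stands still between calls to the robot, and variables do not carry over. Pictures are saved under pics/ and viewed, at most 14 in all, crops included, and the job is handed in when it is done.

```bash
ls; mkdir -p pics; python3 - <<'E'
from station import ctrl, camrig
import cv2, numpy as np
for n in ("top","scene"):
    im=camrig.camera(n); cv2.imwrite(f"pics/{n}0.png",im[:,:,::-1])
    c=camrig.calibration(n); print(n,{k:np.round(v,3).tolist() for k,v in c.items()})
s=ctrl.read_state(); print(s["time"],s["tool_rot"],s["ee_pos"],s["finger_gap"])
c=camrig.calibration("wrist");print({k:np.round(v,3).tolist() for k,v in c.items()})
E
```

```text
pics
station.py
top {'fx': 410.548, 'fy': 410.548, 'cx': 250.515, 'cy': 190.826, 'k1': -0.059, 'camera_from_world': [[0.03, -1.0, 0.005, 0.022], [-0.994, -0.03, -0.104, 0.535], [0.104, -0.001, -0.995, 1.306], [0.0, 0.0, 0.0, 1.0]]}
scene {'fx': 433.512, 'fy': 433.512, 'cx': 254.959, 'cy': 196.456, 'k1': -0.117, 'camera_from_world': [[0.779, -0.628, 0.013, -0.4], [-0.329, -0.425, -0.843, 0.244], [0.535, 0.653, -0.537, 1.116], [0.0, 0.0, 0.0, 1.0]]}
0.1 [-6.30175024e-05  1.44343095e-01  9.89527312e-01 -8.75214373e-04] [0.18562719 0.62264976 0.40375355] 0.08517437840243716
{'fx': 320.423, 'fy': 320.423, 'cx': 253.602, 'cy': 184.996, 'k1': -0.029, 'camera_from_world': [[0.286, 0.958, -0.003, -0.647], [0.92, -0.273, 0.281, -0.037], [0.268, -0.083, -0.96, 0.379], [0.0, 0.0, 0.0, 1.0]]}
```

View pics/top0.png

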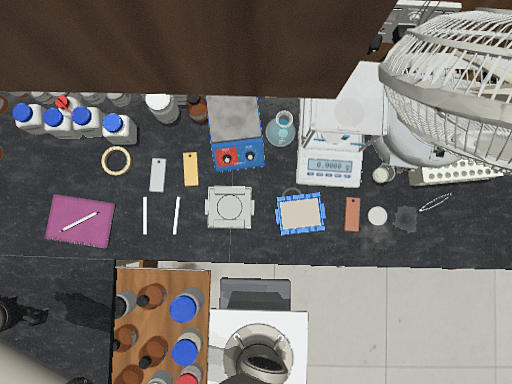

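View pics/scene0.png

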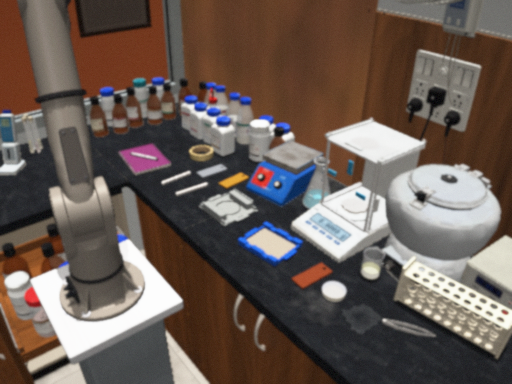

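```bash
cat > lib.py <<'E'
import cv2, numpy as np
from scipy.spatial.transform import Rotation as R
from station import ctrl, camrig
def quat(yaw):                     # tool down, closing line (tool y) at angle yaw from world x
    X=np.array([np.sin(yaw),-np.cos(yaw),0]); Y=np.array([np.cos(yaw),np.sin(yaw),0])
    M=np.column_stack([X,Y,[0,0,-1]])
    if np.linalg.det(M)<0: M[:,0]*=-1
    q=R.from_matrix(M).as_quat(); return q[[3,0,1,2]]
def ray(c,px):
    K=np.array([[c["fx"],0,c["cx"]],[0,c["fy"],c["cy"]],[0,0,1]])
    n=cv2.undistortPoints(np.float64(px).reshape(-1,1,2),K,np.array([c["k1"],0,0,0,0.]))[:,0]
    T=np.array(c["camera_from_world"]); d=np.c_[n,np.ones(len(n))]@T[:3,:3]
    return -T[:3,:3].T@T[:3,3], d
def to_plane(c,px,z):
    o,d=ray(c,px); return (o+d*((z-o[2])/d[:,2])[:,None])[:,:2]
def project(c,P):
    T=np.array(c["camera_from_world"]); K=np.array([[c["fx"],0,c["cx"]],[0,c["fy"],c["cy"]],[0,0,1]])
    return cv2.projectPoints(np.float64(P).reshape(-1,1,3),cv2.Rodrigues(T[:3,:3])[0],T[:3,3],K,np.array([c["k1"],0,0,0,0.]))[0][:,0]
def shot(name,file=None):
    c=camrig.calibration(name); im=camrig.camera(name)[:,:,::-1].copy()
    if file: cv2.imwrite(f"pics/{file}.png",im)
    return c,im
E
python3 - <<'E'
from lib import *
c=camrig.calibration("top")
px={"tape":(116,160),"al":(158,175),"brass":(190,169),"barA":(145,215),"barB":(177,215),"dry":(230,207),"wet":(301,214),"cop":(352,214),"dish":(377,215),"beaker":(383,173)}
for k,v in px.items(): print(k,to_plane(c,[v],0.01).round(3))
w=camrig.calibration("wrist"); o,_=ray(w,[(0,0)])
s=ctrl.read_state(); q=s["tool_rot"]; M=R.from_quat(np.array(q)[[1,2,3,0]])
print(M.inv().apply(o-s["ee_pos"]), (M.inv().as_matrix()@np.array(w["camera_from_world"])[:3,:3].T).round(3))
for yaw in (0,np.pi/2):
  for p in ((.5,.2,.5),(.5,-.2,.5)): print(yaw,p,ctrl.solve_ik(p,quat(yaw)))
E
```

```text
tape [[0.626 0.49 ]]
al [[0.579 0.346]]
brass [[0.603 0.241]]
barA [[0.446 0.382]]
barB [[0.449 0.276]]
dry [[0.481 0.104]]
wet [[ 0.465 -0.13 ]]
cop [[ 0.469 -0.298]]
dish [[ 0.469 -0.381]]
beaker [[ 0.609 -0.402]]
[ 0.07084675 -0.00141925  0.03123667] [[ 0.    -0.96  -0.28 ]
 [ 1.     0.    -0.001]
 [ 0.001 -0.28   0.96 ]]
0 (0.5, 0.2, 0.5) [-0.97562626  0.15692533  0.59118098  1.6761755  -0.0896864   1.3357065
 -0.36920927]
0 (0.5, -0.2, 0.5) [-0.42750715  0.18911309  0.85281593  1.68036416 -0.14601051  1.33838136
  0.45024381]
1.5707963267948966 (0.5, 0.2, 0.5) [-0.78153462  0.14367114  0.36523819  1.67176801 -0.05260812  1.3358264
  1.16331679]
1.5707963267948966 (0.5, -0.2, 0.5) [-0.71696115  0.3633316   1.32723408  1.68456872 -0.35905363  1.37834239
  2.23645524]
```

```bash
python3 - <<'E'
from lib import *
import pickle
ctrl.movej([-.6,.398,.045,1.537,-.019,1.207,-.051])
out={}
for i,y in enumerate((.3,-.23)):
    ctrl.move_pose([.46,y,.5],quat(np.pi/2)); ctrl.wait(.3)
    out[i]=shot("wrist",f"w{i}")
    s=ctrl.read_state(); print(s["time"],s["joint_positions"].round(2) if hasattr(s["joint_positions"],"round") else s["joint_positions"])
pickle.dump(out,open("w.pkl","wb"))
E
```

```text
3.15 [-0.52  0.16 -0.16  1.64  0.03  1.34  0.89]
5.4167 [ 0.05  0.09  0.36  1.72 -0.03  1.33  1.99]
```

View pics/w0.png

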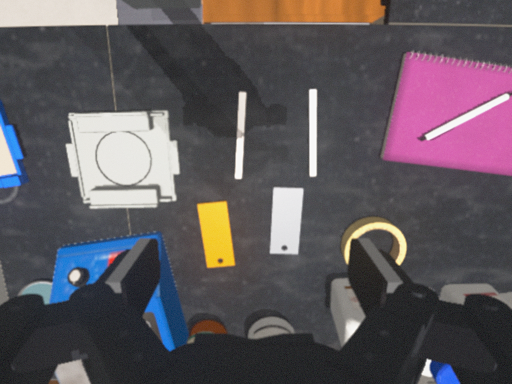

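View pics/w1.png

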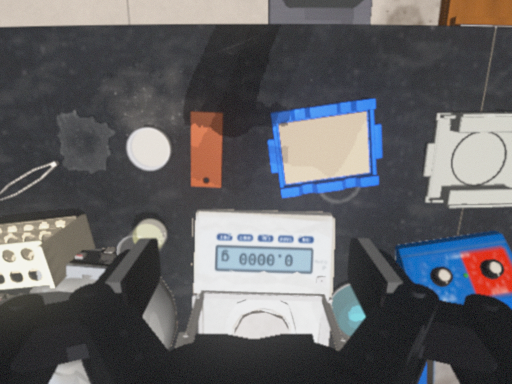

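```bash
python3 - <<'E'
import cv2,numpy as np
a=cv2.imread("pics/w0.png")[95:225,55:190]; b=cv2.imread("pics/w1.png")[85:215,255:390]
cv2.imwrite("pics/crop.png",cv2.resize(np.hstack([a,b]),(800,385),interpolation=cv2.INTER_CUBIC))
E
```

```text
(no output)
```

View pics/crop.png

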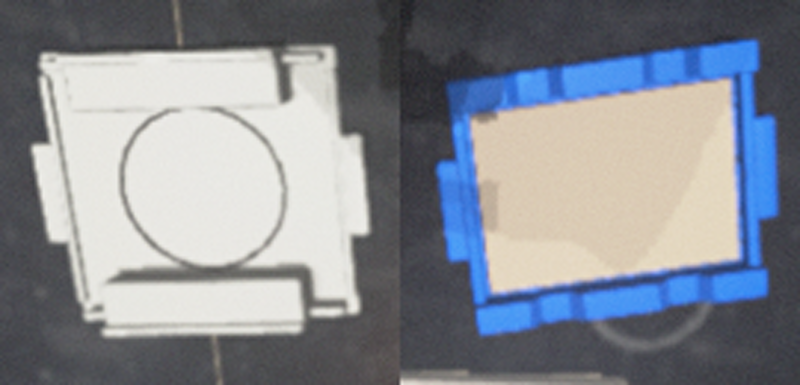

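```bash
cat > meas.py <<'E'
from lib import *
def blob(c,im,lo,hi,near,z):
    """HSV mask blob containing/nearest to pixel near -> world rect on plane z: centre, long side, short side, yaw of long side"""
    m=cv2.inRange(cv2.cvtColor(im,cv2.COLOR_BGR2HSV),np.array(lo),np.array(hi))
    cs=[k for k in cv2.findContours(m,cv2.RETR_EXTERNAL,cv2.CHAIN_APPROX_NONE)[0] if cv2.contourArea(k)>60]
    k=max(cs,key=lambda k:cv2.pointPolygonTest(k,tuple(map(float,near)),True))
    w=to_plane(c,k[:,0],z).astype(np.float32)
    b=cv2.boxPoints(cv2.minAreaRect(w*1000))/1000
    e=[b[1]-b[0],b[2]-b[1]]; e.sort(key=lambda v:-np.hypot(*v))
    yaw=np.arctan2(e[0][1],e[0][0]); yaw=(yaw+np.pi/2)%np.pi-np.pi/2
    return b.mean(0),np.hypot(*e[0])*1000,np.hypot(*e[1])*1000,yaw
E
python3 - <<'E'
from meas import *
import pickle
W=pickle.load(open("w.pkl","rb"))
def p(n,r): print(n,r[0].round(4),round(r[1]),round(r[2]),"yaw %.3f"%r[3])
c,im=W[0]
p("brass",blob(c,im,(15,120,120),(35,255,255),(216,235),.006))
p("al",blob(c,im,(0,0,125),(180,60,255),(286,221),.006))
p("bar1",blob(c,im,(0,0,125),(180,60,255),(240,135),.01))
p("bar2",blob(c,im,(0,0,125),(180,60,255),(313,132),.01))
c1,i1=W[1]
p("dish",blob(c1,i1,(0,0,125),(180,90,255),(149,148),.016))
p("cop",blob(c1,i1,(0,120,90),(14,255,255),(207,149),.006))
p("plate",blob(c1,i1,(8,15,120),(30,120,255),(325,147),.008))
f=lambda ps,ox,oy: [((x-ox)/2.963,(y)/2.963) for x,y in ps]
def crop1(ps): return [(255+(x-400)/2.963,85+y/2.963) for x,y in ps]
def crop0(ps): return [(55+x/2.963,95+y/2.963) for x,y in ps]
n=to_plane(c1,crop1([(533,82),(663,65),(552,307),(682,290)]),.016); print("notch",n.round(4),n.mean(0).round(4))
d=[n[1]-n[0],n[3]-n[2]];print([np.arctan2(*v[::-1]).round(3) for v in d],[np.hypot(*v).round(4) for v in d])
k=to_plane(c,crop0([(121,188),(286,188),(203,106),(203,268)]),.005);print("ring",k.round(4),k[:2].mean(0),k[2:].mean(0))
k=to_plane(c,crop0([(42,55),(333,48),(88,318),(357,312)]),.008);print("dry corners",k.round(4),k.mean(0).round(4),[np.arctan2(*(k[a]-k[b])[::-1]).round(3) for a,b in((1,0),(3,2),(2,0),(3,1))])
k=to_plane(c,crop0([(103,333),(303,330)]),.03);print("shoulder",k.round(4),np.arctan2(*(k[1]-k[0])[::-1]).round(3))
E
```

```text
brass [0.6056 0.2386] 113 48 yaw 0.103
al [0.5825 0.3477] 112 47 yaw -0.035
bar1 [0.4504 0.2782] 126 12 yaw -0.061
bar2 [0.4467 0.3818] 124 10 yaw 0.047
dish [ 0.4675 -0.3825] 64 62 yaw 1.568
cop [ 0.4714 -0.3003] 111 45 yaw -0.053
plate [ 0.4676 -0.1289] 123 88 yaw -1.425
notch [[ 0.4168 -0.1675]
 [ 0.4088 -0.1072]
 [ 0.5265 -0.1536]
 [ 0.5176 -0.0892]] [ 0.4674 -0.1294]
[np.float64(1.702), np.float64(1.708)] [np.float64(0.0608), np.float64(0.0649)]
ring [[0.4827 0.064 ]
 [0.4829 0.1472]
 [0.4422 0.11  ]
 [0.5244 0.1007]] [0.48282883 0.10556771] [0.48330592 0.10535584]
dry corners [[0.4171 0.0358]
 [0.4147 0.1765]
 [0.5505 0.0387]
 [0.5471 0.179 ]] [0.4823 0.1075] [np.float64(1.588), np.float64(1.595), np.float64(0.022), np.float64(0.019)]
shoulder [[0.5506 0.0575]
 [0.5489 0.1574]] 1.588
```

```bash
cat > act.py <<'E'
from meas import *
UP=.34
WET,WY=np.array([.4675,-.129]),.142
DRY,DY=np.array([.483,.1057]),.020
def intray(o,a,x,y): return o+np.array([np.cos(a)*x-np.sin(a)*y,np.sin(a)*x+np.cos(a)*y])
def stat(tag):
    s=ctrl.read_state(); print(tag,"t %.1f gap %.1f mm grip %.0f"%(s["time"],s["finger_gap"]*1e3,s["grasp_force"]),"F",np.round(s["contact_force"],1),"p",np.round(s["ee_pos"],3),"j",np.round(s["joint_positions"],2)[[0,2,6]])
def pick(xy,yaw,z):
    q=quat(yaw); ctrl.move_pose([*xy,UP],q)
    ctrl.move_l([*xy,z+.03],velocity=.25); ctrl.move_l([*xy,z],velocity=.06)
    ctrl.clamp(); ctrl.wait(.2); stat("grip")
    ctrl.move_l([*xy,UP],velocity=.25); stat("lift")
def place(xy,yaw,z):
    q=quat(yaw); ctrl.move_l([*xy,UP],q,velocity=.25)
    ctrl.move_l([*xy,z+.02],velocity=.2)
    hit=ctrl.move_l([*xy,z],velocity=.04,stop_force=6); stat(f"down hit={hit}")
    ctrl.ungrasp(); ctrl.wait(.2)
    ctrl.move_l([*xy,UP],velocity=.25); stat("up")
E
python3 - <<'E'
from act import *
o,_=0,0
print("hotplate edge",to_plane(*(__import__("pickle").load(open("w.pkl","rb"))[0][:1]),[(157,236),(186,345)],0).round(3))
ctrl.move_pose([.45,.28,.4],quat(np.pi/2))
pick((.4504,.2782),np.pi/2-.061,.175)
place(intray(WET,WY,0,-32e-3),np.pi/2+WY,.175+.0145)
pick((.4467,.3818),np.pi/2+.047,.175)
place(intray(WET,WY,0,32e-3),np.pi/2+WY,.175+.0145)
ctrl.move_l([.43,-.08,.42],velocity=.3)
shot("wrist","w2")
a=cv2.imread("pics/w2.png"); cv2.imwrite("pics/w2c.png",a)
E
```

```text
hotplate edge [[0.61  0.143]
 [0.825 0.176]]
grip t 9.9 gap 7.9 mm grip 60 F [-0.2 -0.4  4.5] p [0.451 0.278 0.175] j [-0.54 -0.11  0.8 ]
lift t 10.7 gap 8.0 mm grip 60 F [ 0.3  0.3 -1.7] p [0.45  0.278 0.338] j [-0.52 -0.13  0.84]
down hit=True t 13.9 gap 8.0 mm grip 60 F [0.6 0.1 5.1] p [ 0.472 -0.161  0.189] j [0.12 0.14 2.05]
up t 15.6 gap 85.4 mm grip 0 F [-0.1  0.4 -0.1] p [ 0.471 -0.16   0.339] j [0.09 0.18 2.  ]
grip t 19.8 gap 7.7 mm grip 60 F [0.1 0.2 4.2] p [0.447 0.382 0.175] j [-0.61 -0.22  0.69]
lift t 20.6 gap 7.8 mm grip 60 F [-0.6 -0.  -1.3] p [0.446 0.381 0.338] j [-0.58 -0.25  0.75]
down hit=True t 24.0 gap 7.8 mm grip 61 F [-0.1  0.2  4.7] p [ 0.463 -0.097  0.189] j [0.08 0.04 1.85]
up t 25.7 gap 85.4 mm grip 0 F [-0.3  0.  -0.6] p [ 0.462 -0.097  0.339] j [0.07 0.05 1.84]
```

View pics/w2.png

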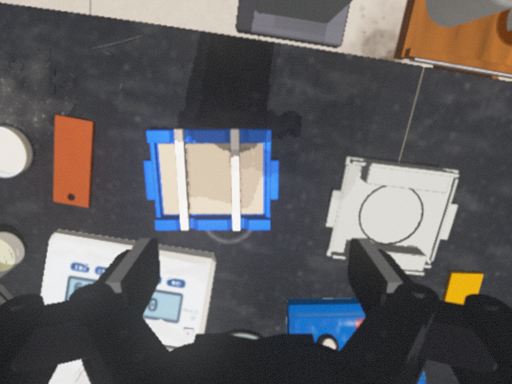

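```bash
python3 - <<'E'
from act import *
c,im=shot("wrist")
for n in ((183,180),(236,180)):
    r=blob(c,im,(0,0,165),(180,35,255),n,.024); print(r[0].round(4),round(r[1]),round(r[2]),"%.3f"%r[3])
ctrl.move_l([.46,.25,UP],quat(np.pi/2+.103),velocity=.3)
r=(.6056,.2386)
pick(r,np.pi/2+.103,.173)
ctrl.move_l([.46,.22,UP],velocity=.25)
place(WET,WY,.173+.0245)
ctrl.move_l([.40,-.2,.40],quat(np.pi/2),velocity=.3)
c,im=shot("wrist","w3")
E
```

```text
[ 0.4725 -0.1708] 123 29 0.147
[ 0.4744 -0.0919] 121 73 -0.611
grip t 30.2 gap 42.1 mm grip 60 F [-0.2  0.6  5.7] p [0.606 0.239 0.174] j [-0.31 -0.18  1.11]
lift t 31.0 gap 42.3 mm grip 61 F [-0.2 -0.1 -2.3] p [0.605 0.238 0.338] j [-0.29 -0.2   1.15]
down hit=True t 34.7 gap 42.1 mm grip 62 F [-0.3  0.1  5.2] p [ 0.467 -0.129  0.198] j [0.05 0.15 0.41]
up t 36.1 gap 85.4 mm grip 0 F [-0.1 -0.1 -0. ] p [ 0.467 -0.129  0.339] j [0.02 0.18 0.36]
```

View pics/w3.png

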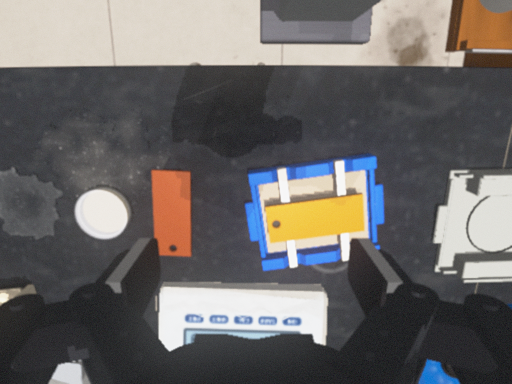

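```bash
python3 - <<'E'
from act import *
c,im=shot("wrist"); 
r=blob(c,im,(15,120,120),(35,255,255),(320,215),.030); print("brass",r[0].round(4),round(r[1]),round(r[2]),"%.3f"%(r[3]))
r=blob(c,im,(0,0,125),(180,90,255),(102,213),.016); print("dish",r[0].round(4),round(r[1]),round(r[2]))
d=(r[0]+[.4675,-.3825])/2
pick(d,0.0,.172)
place(DRY,np.pi/2+DY,.172+.0045)
ctrl.move_l([.46,.28,UP],quat(np.pi/2-.035),velocity=.3)
c,im=shot("wrist","w4")
E
```

```text
brass [ 0.4663 -0.132 ] 110 47 -1.434
dish [ 0.4665 -0.3813] 66 63
grip t 40.8 gap 60.2 mm grip 65 F [0.3 0.6 5.8] p [ 0.467 -0.382  0.173] j [0.38 0.31 0.84]
lift t 41.6 gap 60.2 mm grip 65 F [-0.6 -0.4 -0.5] p [ 0.467 -0.381  0.338] j [0.32 0.39 0.76]
down hit=True t 45.0 gap 60.2 mm grip 65 F [-1.1 -0.6  4.4] p [0.483 0.106 0.177] j [-0.22 -0.1   1.22]
up t 46.4 gap 85.2 mm grip 0 F [-0.3  0.2 -1.5] p [0.482 0.105 0.339] j [-0.2  -0.12  1.26]
```

View pics/w4.png

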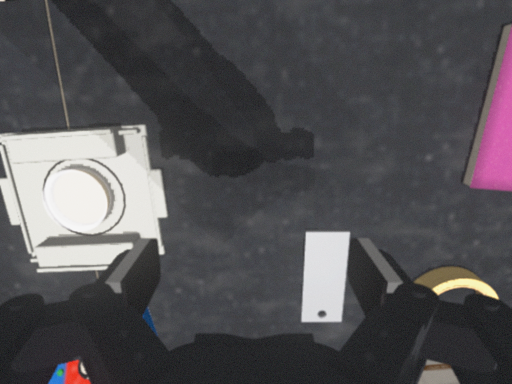

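```bash
python3 - <<'E'
from act import *
c,im=shot("wrist"); 
r=blob(c,im,(0,0,125),(180,60,255),(325,270),.006); print("al",r[0].round(4),round(r[1]),round(r[2]),"%.3f"%(r[3]))
a=(r[0]+[.5825,.3477])/2 if np.hypot(*(r[0]-[.5825,.3477]))<.005 else np.array([.5825,.3477])
pick(a,np.pi/2-.035,.173)
ctrl.move_l([.47,.28,UP],velocity=.25)
place(DRY,np.pi/2+DY,.173+.0265)
ctrl.move_l([.40,0.0,.45],quat(np.pi/2),velocity=.3)
c,im=shot("wrist","w5")
r=blob(c,im,(15,120,120),(35,255,255),(115,190),.030); print("brass",r[0].round(4),round(r[1]),round(r[2]),"%.3f"%(r[3]))
E
```

```text
al [0.5825 0.3478] 111 46 -0.037
grip t 49.9 gap 42.3 mm grip 61 F [-1.6 -0.7  6. ] p [0.583 0.348 0.174] j [-0.48 -0.18  0.82]
lift t 50.7 gap 42.1 mm grip 61 F [-0.1 -1.1 -2.7] p [0.582 0.347 0.338] j [-0.46 -0.2   0.85]
down hit=True t 53.5 gap 42.2 mm grip 62 F [-0.3 -0.6  4.5] p [0.483 0.106 0.2  ] j [-0.2  -0.12  1.22]
up t 54.9 gap 85.3 mm grip 0 F [ 0.2  0.7 -1.4] p [0.482 0.106 0.339] j [-0.19 -0.13  1.26]
brass [ 0.4661 -0.1305] 110 46 -1.429
```

View pics/w5.png

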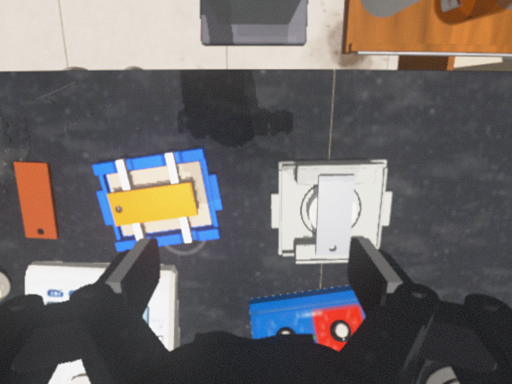

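```bash
python3 - <<'E'
from act import *
c=camrig.calibration("wrist"); im=cv2.imread("pics/w5.png")
cv2.imwrite("pics/w5c.png",cv2.resize(im[145:275,265:400],(675,650)[:2] if 0 else (600,578),interpolation=cv2.INTER_CUBIC))
P=[[*intray(DRY,DY,x,y),.032] for x,y in((-55,-22.5),(-55,22.5),(55,22.5),(55,-22.5))for x,y in[(x/1e3,y/1e3)]]
print(((project(c,P)-[265,145])*600/135).round())
P=[[*intray(DRY,DY,x/1e3,y/1e3),.03] for x,y in((-64,0),(64,0))]
print(((project(c,P)-[265,145])*600/135).round())
E
```

```text
[[245. 139.]
 [405. 137.]
 [379. 490.]
 [230. 493.]]
[[325. 105.]
 [301. 515.]]
```

View pics/w5c.png

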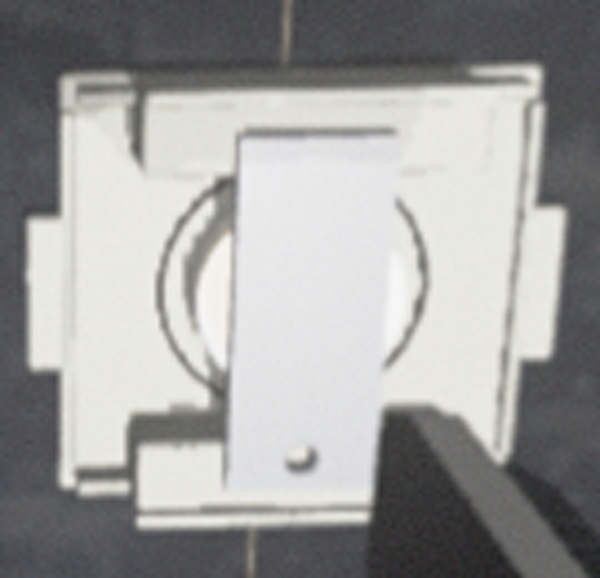

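```bash
python3 -c "
from station import ctrl, camrig
print(ctrl.sign_off())"
```

```text
the job is handed in; nothing more can be done
None
```

Both kits are made up and the job is handed in, with about 55 of the 128 s used. In the last picture the brass and aluminium coupons are within about 2 mm of centre, and nothing else was touched.

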